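# Lock a sprayer's strainer insert under its bayonet collar

### The job

Put the brass strainer insert flat and square into the square pocket on top of the chocolate sprayer's strainer head and let go of it, then put the knurled collar over the stub, turn it until its hidden keyways drop over the cross pin, and push it down fully home against its spring ring. Finish while still holding the collar pushed fully home; do not let go of it. Leave the chocolate artichoke, the spray can and the colour jar where they stand.

Things in the scene. Friction and masses are not known exactly. Their poses are not given: they have to be found in the camera images.
- head: Strainer head, fixed, z up: grey square foot 130 x 130 x 12 mm (red mark on its +x edge), aluminium barrel of 68 mm diameter whose flat top, the shoulder, is 50 mm above the bench, then a steel stub of 40 mm diameter up to 76 mm, its top 10 mm being four thin walls around the square pocket. Origin: on the axis at bench height; x and y parallel to the pocket's sides.
- pin (a point): Centre of the cross pin (on the head's axis, 55 mm above the bench; axes are the head's, not the pin's). The pin, 6 mm thick, top at 58 mm, runs level through the stub; each end sticks out 4.5 mm. Its direction is not listed and differs each time: within 35 degrees either way of the head's x axis.
- pocket (a point): Centre of the floor of the square pocket in the top of the head's stub, 66 mm above the bench. The pocket is open above, 23.5 x 23.5 mm, 10 mm deep, axes as the head's.
- insert: Brass strainer insert, about 45 g, upright: block 21 x 21 x 9 mm (lowest 1.5 mm narrowed to 19 mm) with a square grip 9 x 9 mm standing 18 mm up from its centre (27 mm in all), sides parallel. Origin: centre of the underside, z up, x and y along its sides; any quarter turn fits. Seated, the block's top is 1 mm below the stub's rim; the grip sticks up through the collar's hole.
- collar: Knurled aluminium collar, about 150 g, upright: outer diameter 59 mm, height 32 mm, bore 43 mm from below, closed by a 4 mm top flange with a 26 mm hole (it cannot go home over an unseated insert, nor the insert in after it). Origin: centre of the underside, z up. Can be gripped by its rim at any yaw. Fully home, its underside is on the shoulder, 50 mm above the bench.
- keyways (a point): Centre of the collar's underside, axes as the collar's. Two keyways in the bore, facing each other along +x and -x (red dots on top mark them), 11 mm wide, 4 mm deep, open below, up to the flange; half a turn makes no difference. Not lined up with the pin, the collar rests on it, underside 58 mm above the bench; lined up within about 5 degrees it drops.
- spring_ring (a joint): Copper spring ring under the collar, slide in m: 0 raised (its top 54 mm above the bench, where it carries the loose collar), 0.004 pressed flush with the shoulder (collar fully home). Pushes up with 4 N at 0 and 10 N at 0.004, so the collar rises again if not held down.
- choc_artichoke: Dark chocolate artichoke showpiece, 90 mm wide, 95 mm high; origin at the centre of its underside. Leave alone.
- spray_can: Blue aerosol can, 65 mm diameter, 190 mm high; origin at the centre of its underside. Leave alone.
- colour_jar: Small jar with red label, 56 mm diameter, 70 mm high; origin at the centre of its underside. Leave alone.

How it is judged:
By the outcome, as a careful person would: the job done as asked, in the order asked, and still so for the second after the job is handed in, while the arm keeps its last pose, push and grip.
It also fails if it takes over 64 s, if anything falls off the work surface, if the arm or the gripper's body presses on something with over 40 N, if the wrist force passes 120 N, or if a joint passes its speed limit or range.

### The arm

A 7-joint arm with a two-finger parallel gripper is mounted at the origin on the work surface. World frame = base frame: x ahead of the robot, y to its left, z up, the work surface at z = 0. Lengths are in m, angles in rad, forces in N, time in s.
With the tool pointing down it reaches from about 0.425 to 0.975 m from the base axis. Payload 16.7 kg.
Tool frame: the origin (TCP) lies between the finger pads; the fingertips stand 11 mm ahead of it and the grasp point (between the pads) lies 8 mm behind it; z points along the fingers, y is the line along which they close (so a half turn about z gives the same grasp; the last joint's range is limited). The gripper opens to 85 mm and grips with 20 to 120 N. Pads are 22 mm wide; open, the fingers measure 114 mm over their backs; the gripper's body (76 mm by 85 mm) begins 54 mm behind the grasp point. The pads swing forward as they close: fully open they stand 13 mm farther back than shut.
Start: joints at [-1.492, 0.426, 0.074, 1.606, -0.034, 1.111, -0.067], TCP at [0.152, 0.658, 0.242] pointing down, gripper open.
Joint ranges: [-2.85, 2.85], [-0.5, 2.14], [-1.23, 1.37], [0.21, 2.46], [-1.02, 4.16], [0.16, 2.05], [-2.73, 2.73]. Speed limits (rad/s): [1.89, 1.89, 2.39, 2.39, 3.01, 3.01, 3.01].

### API

Orientations are given as a rotation vector (axis times angle).
In Python, from bench import bot, read_camera, camera_info gives the robot as it stands. The module is installed in compiled form; this text tells all that it offers.
- The arm moves only by the tool carry_out, never from a script. Its argument "deltas" is a list of rows, each an object with "jaw": the finger opening in m, from 0 to 0.0854; "xyz": the shift along the tool's x, y, z in m, a list of three; "twist": the turn about the tool's z in rad. In form: [{"jaw": jaw, "xyz": [dx, dy, dz], "twist": twist}, ...]. A call has 1 to 8 rows; each row shifts and turns the commanded pose from where the row before left it, along the tool's axes as they then stand; what a row does not reach is not made up. A row lasts 1/8 s, in which the tool goes at most 62.5 mm and 10.7 degrees, less where a joint would pass 70% of its speed; a pose out of reach is approached as far as the arm can. A call is refused whole if a number of a shift passes 0.0625 or a number of a turn 0.188, either way. A call with a gripper value outside its range is refused whole. The fingers move at their own pace and stop on an object; "grip_force" is the grip in N (left out, the last holds). Time passes only in rows, so rows that do not move let the fingers close. It gives the time, the measured TCP pose, the force, the opening and the grip force at its end, in the units of the state.
- bot.observe(): the state, without advancing time (a new reading comes with each control period).
- read_camera(name): name is "scene" or "top"; returns (picture, depth): 480x640x3 uint8, red, green, blue; 480x640 float32, m along the optical axis (not along the pixel's ray), 0 where there is no reading.
- camera_info(name): a dict with "camera_matrix" (3x3 intrinsics, pixels), "rvec" (rotation vector, rad) and "tvec" (3), from world to camera coordinates, as OpenCV has them. Camera axes: x right, y down, z forward; pixel columns grow to the right and rows downward; lengths in m; the calibration is good to about 2 mm. A picture is of the moment at which its call begins. camera_info takes no time and is no camera call.
- bot.finish_job(): hands the job in; it is judged then, once.
The state is a dict: "time_s": time; "qpos": joint angles; "joint_velocities": joint speeds; "effort": joint torques, N m; "position": TCP position; "eef_rot": TCP orientation; "wrist_force": force on the tool from outside, world axes, zero at the start; "moment": the same for the moment, N m; "width": finger opening in m; "gripper_force": force on a finger pad.
Only numpy, scipy, OpenCV 4.12 (cv2) and the standard library are available. Lean on these libraries where they do the work, as an engineer would, in place of code of your own. Each camera call takes 0.05 s, during which the arm holds its last target. There are 200 camera calls.

## Working session

There is one attempt and no reset: what is moved stays moved. The work goes in short steps, Python scripts to look and compute and a tool call to move; the robot and the scene stay as the last step left them, time stands still between calls to the robot, and variables do not carry over. Pictures are saved under pics/ and viewed, at most 10 in all, crops included, and the job is handed in when it is done.

Besides the shell and the picture viewer there is one more tool, called after "Emit:" by a JSON object that holds its "name" and its "arguments", one argument or row to a line. carry_out: Moves the arm, as the interface text tells. Its arguments: {"type":"object","properties":{"deltas":{"type":"array"},"grip_force":{"type":"number"}},"required":["deltas"]}

```bash
mkdir -p pics
python3 - <<'E'
from bench import bot, read_camera, camera_info
import cv2,numpy as np
s=bot.observe();print({k:np.round(v,3) for k,v in s.items()})
for n in("scene","top"):
    p,d=read_camera(n);np.savez(f"{n}0.npz",p=p,d=d);cv2.imwrite(f"pics/{n}0.png",p[:,:,::-1]);c=camera_info(n);print(c)
E
```

```text
{'time_s': np.float64(0.0), 'qpos': array([-1.493,  0.427,  0.074,  1.607, -0.034,  1.111, -0.067]), 'joint_velocities': array([ 0.   ,  0.   , -0.001, -0.   , -0.001, -0.001, -0.001]), 'effort': array([-1.0000e-03, -9.4981e+01,  3.7600e+00, -4.6353e+01,  1.9000e-02,
        1.0000e-02, -0.0000e+00]), 'position': array([0.152, 0.657, 0.242]), 'eef_rot': array([-3.570e-01, -3.121e+00,  2.000e-03]), 'wrist_force': array([-0.551,  1.123,  0.871]), 'moment': array([0.023, 0.059, 0.033]), 'gripper_force': np.float64(0.0), 'width': np.float64(0.085)}
{'camera_matrix': array([[596.68730681,   0.        , 311.31528822],
       [  0.        , 596.68730681, 239.60807874],
       [  0.        ,   0.        ,   1.        ]]), 'rvec': array([ 1.57640495,  2.18704606, -0.67449414]), 'tvec': array([ 0.19363875, -0.43320633,  1.57287662])}
{'camera_matrix': array([[439.65567224,   0.        , 321.87267823],
       [  0.        , 439.65567224, 232.57864888],
       [  0.        ,   0.        ,   1.        ]]), 'rvec': array([ 2.15402232, -2.17136229,  0.17950827]), 'tvec': array([-0.01300169,  0.62173395,  0.75108275])}
```

View pics/scene0.png

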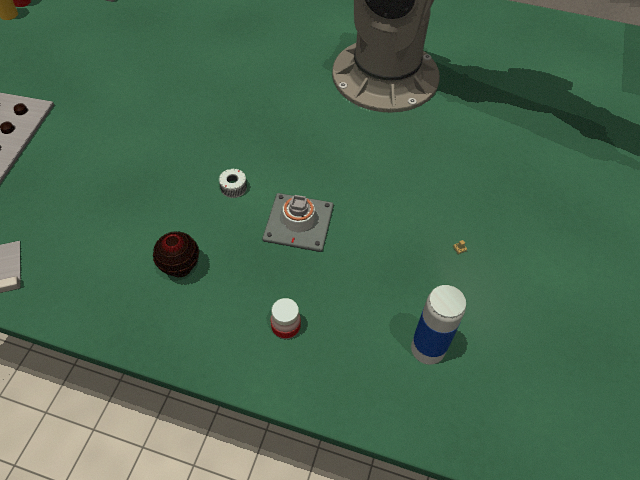

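View pics/top0.png

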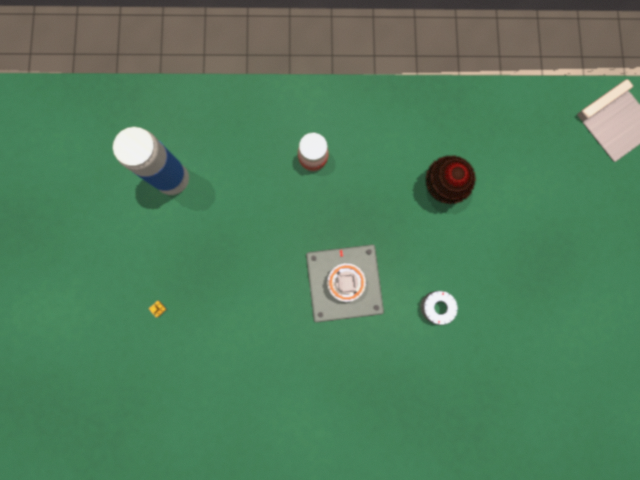

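```bash
cat > h.py <<'E'
import numpy as np,cv2
from bench import bot, read_camera, camera_info
def cam(n):
    c=camera_info(n);R=cv2.Rodrigues(np.array(c['rvec']))[0];return np.array(c['camera_matrix']),R,np.array(c['tvec']).ravel()
def onz(n,px,z):
    K,R,t=cam(n);C=-R.T@t;d=R.T@np.linalg.solve(K,[px[0],px[1],1.]);return C+d*(z-C[2])/d[2]
def tri(p1,p2,n1="scene",n2="top"):
    P=[]
    for n in(n1,n2):
        K,R,t=cam(n);P.append(K@np.c_[R,t])
    X=cv2.triangulatePoints(P[0],P[1],np.array(p1,float),np.array(p2,float)).ravel();return X[:3]/X[3]
def tile(p,u,v,w,h,s):
    q=cv2.resize(p[v:v+h,u:u+w],None,fx=s,fy=s,interpolation=cv2.INTER_CUBIC)
    for i in range(0,w,10): cv2.putText(q,str(u+i),(i*s,8),0,.3,(0,255,255),1);q[:,i*s]=q[:,i*s]//2+60
    for i in range(0,h,10): cv2.putText(q,str(v+i),(0,i*s+8),0,.3,(0,255,255),1);q[i*s]=q[i*s]//2+60
    return q
E
python3 - <<'E'
from h import *
t=np.load("top0.npz")['p'];s=np.load("scene0.npz")['p']
a=np.hstack([tile(t,144,295,26,30,10),tile(t,324,260,44,50,6),tile(t,418,284,44,50,6)])
b=np.hstack([tile(s,447,232,26,30,10),tile(s,277,190,44,50,6),tile(s,212,160,44,50,6)])
cv2.imwrite("pics/m0.png",np.vstack([a,b])[:,:,::-1])
E
```

```text
(no output)
```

View pics/m0.png

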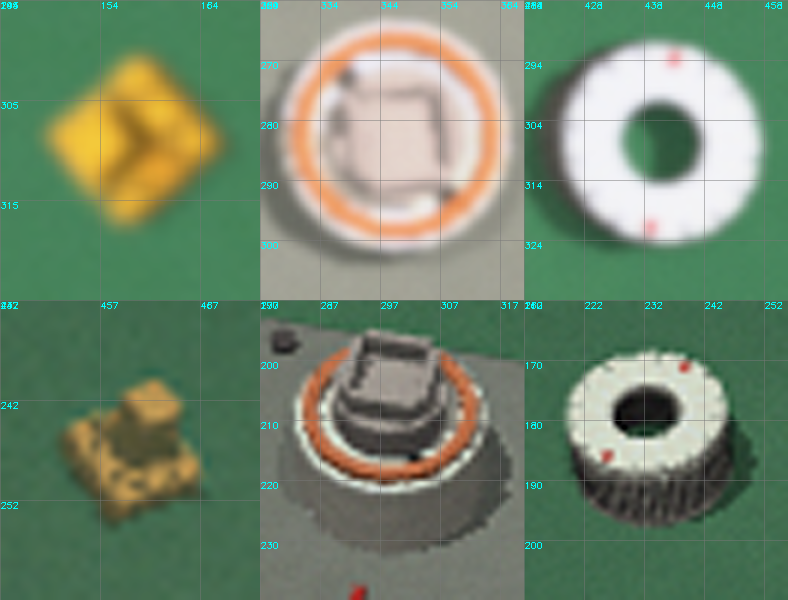

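```bash
cat >> h.py <<'E'
def cloud(n,d):
    K,R,t=cam(n);v,u=np.mgrid[:480,:640];c=np.stack([(u-K[0,2])/K[0,0]*d,(v-K[1,2])/K[1,1]*d,d],-1);return (c-t)@R
E
python3 - <<'E'
from h import *
from scipy.optimize import minimize
np.set_printoptions(precision=4,suppress=True)
D={n:np.load(n+"0.npz") for n in("top","scene")}
for n in D:
    K,R,t=cam(n);print(n,"C",-R.T@t)
# rough triangulations
print("collar top c",tri((233.7,178.3),(440.5,307.2)))
print("dots",tri((239,171),(442.8,293.5)),tri((226,185.5),(438.8,321.8)))
print("jar etc",onz("top",(313,147),.07)[:2],onz("top",(452,180),.05)[:2])
W={n:cloud(n,D[n]['d']) for n in D}
for n in D:
    for nm,c in(("ins",dict(top=(157,309),scene=(459,246))[n]),("head",dict(top=(346,283),scene=(299,215))[n]),("col",dict(top=(440,308),scene=(233,182))[n])):
        r=dict(ins=16,head=45,col=24)[nm];w=W[n][c[1]-r:c[1]+r,c[0]-r:c[0]+r].reshape(-1,3)
        for lo,hi in dict(ins=[(.004,.015),(.023,.03)],head=[(.008,.016),(.046,.056),(.0565,.0605),(.072,.08)],col=[(.028,.036)])[nm]:
            m=(w[:,2]>lo)&(w[:,2]<hi);q=w[m]
            if len(q)>3:
                a=cv2.minAreaRect((q[:,:2]*1000).astype(np.float32));print(n,nm,lo,hi,len(q),q.mean(0),np.median(q[:,2]),"rect",np.round(a[0],1),np.round(a[1],1),round(a[2],1))
E
```

```text
top C [0.5125 0.0045 0.8295]
scene C [1.2554 0.1951 1.0416]
collar top c [ 0.4856 -0.2267  0.0359]
dots [ 0.5085 -0.2046  0.0954] [ 0.4583 -0.2565 -0.034 ]
jar etc [ 0.7728 -0.0028] [ 0.7167 -0.2578]
top ins 0.004 0.015 110 [0.4885 0.282  0.009 ] 0.009037226904816134 rect [486.8 285.8] [21.3 26.3] 43.6
top ins 0.023 0.03 31 [0.4883 0.2838 0.0263] 0.026648677784922407 rect [488.3 283.8] [9.4 9.3] 32.3
top head 0.008 0.016 3647 [ 0.5312 -0.0579  0.0121] 0.012051629120504961 rect [532.6 -59.2] [129.9 129.9] 6.3
top head 0.046 0.056 683 [ 0.5324 -0.0578  0.0516] 0.05139751195043232 rect [532.5 -58.8] [66.1 66.4] 43.3
top head 0.0565 0.0605 24 [ 0.5274 -0.0606  0.0578] 0.05756786196014034 rect [529.3 -60.6] [52.1 48.7] 20.8
top head 0.072 0.08 121 [ 0.5327 -0.0594  0.0758] 0.07584472637968317 rect [532.5 -59.1] [30.5 30.4] 6.2
top col 0.028 0.036 685 [ 0.4861 -0.2296  0.0321] 0.032146180104954895 rect [ 486.1 -230.1] [58.1 57.6] 74.2
scene ins 0.004 0.015 120 [0.4893 0.2826 0.0079] 0.007187100816614259 rect [487. 282.] [82.7 59.4] 3.0
scene ins 0.023 0.03 24 [0.4872 0.2841 0.0261] 0.026022930700409515 rect [486.1 285.4] [10.  12.3] 44.9
scene head 0.008 0.016 1859 [ 0.543  -0.0547  0.0122] 0.012271398277403948 rect [531.6 -58.5] [133.8 129.9] 6.1
scene head 0.046 0.056 326 [ 0.5426 -0.0547  0.0515] 0.05158051025502078 rect [535.5 -57.6] [59.5 66. ] 12.1
scene head 0.0565 0.0605 53 [ 0.5409 -0.0563  0.058 ] 0.05780724879012486 rect [537.6 -56.7] [46.7 58.6] 20.8
scene head 0.072 0.08 96 [ 0.5313 -0.0583  0.0755] 0.07546836055754583 rect [530.9 -58.7] [34.3 30.7] 7.5
scene col 0.028 0.036 360 [ 0.4854 -0.229   0.0322] 0.03225691956565965 rect [ 485. -230.] [59.3 57.9] 74.9
```

Run:
```python
from h import *
from scipy.optimize import minimize
np.set_printoptions(precision=4,suppress=True)
D={n:np.load(n+"0.npz") for n in("top","scene")};W={n:cloud(n,D[n]['d']) for n in D}
H=np.array([.5322,-.059])
m=onz("top",(341,252.5),.012);print("mark",m,np.degrees(np.arctan2(m[1]-H[1],m[0]-H[0])), "scene",onz("scene",(292.5,240),.012))
for n in D:
    w=W[n].reshape(-1,3);q=w[(w[:,2]>.0563)&(w[:,2]<.0605)];r=q[:,:2]-H;R=np.hypot(*r.T);k=(R>20.8e-3)&(R<26e-3)
    print(n,[(round(1000*a),round(np.degrees(b)),round(1000*c,1)) for a,b,c in zip(R[k],np.arctan2(r[k,1],r[k,0]),q[k,2])])
for n,a,b in(("top",(442.8,293.3),(438.8,321.5)),("scene",(238.9,170.8),(226.2,185.4))):
    A=onz(n,a,.032);B=onz(n,b,.032);d=B-A;print(n,"dots",A[:2],B[:2],(A+B)[:2]/2,np.degrees(np.arctan2(d[1],d[0])))
# insert silhouette fit
def box(w,z0,z1): return np.array([[x,y,z] for x in(-w,w) for y in(-w,w) for z in(z0,z1)])/2*[1,1,2]
S=8
def sil(n,p,c,r):
    K,R,t=cam(n);im=np.zeros((2*r*S,2*r*S),np.uint8);co,si=np.cos(p[2]),np.sin(p[2])
    for b in(box(.019,0,.002),box(.021,.0015,.009),box(.009,.009,.027)):
        X=b@np.array([[co,si,0],[-si,co,0],[0,0,1]])+[p[0],p[1],0];u=(X@R.T+t)@K.T;u=u[:,:2]/u[:,2:]
        cv2.fillConvexPoly(im,cv2.convexHull(np.round((u-np.array(c)+r+.5)*S).astype(np.int32)),255)
    return cv2.resize(im,(2*r,2*r),interpolation=cv2.INTER_AREA)/255.
def masks(n,c,r):
    p=D[n]['p'][c[1]-r:c[1]+r,c[0]-r:c[0]+r].astype(float);return np.clip(((p[...,0]-p[...,1])+30)/60,0,1)
for ns in(("top",),("scene",),("top","scene")):
    M={n:(masks(n,c,15),c) for n,c in(("top",(157,309)),("scene",(459,246))) if n in ns}
    f=lambda p:sum(((sil(n,(p[0]/1000,p[1]/1000,p[2]/30),c,15)-m)**2).sum() for n,(m,c) in M.items())
    best=min((minimize(f,[488,284,a*30],method="Nelder-Mead",options=dict(initial_simplex=np.array([488,284,a*30])+np.array([[0,0,0],[3,0,0],[0,3,0],[0,0,5]]))) for a in(.2,.6,1.,1.4)),key=lambda o:o.fun)
    print(ns,best.x[:2],np.degrees(best.x[2]/30)%90,best.fun,[m.sum() for m,_ in M.values()])
s=bot.observe();print(s['eef_rot'],cv2.Rodrigues(np.array(s['eef_rot']))[0])
```

```text
mark [ 0.5881 -0.0543  0.012 ] 4.847181749280983 scene [ 0.5849 -0.0532  0.012 ]
top [(24, 36, np.float64(59.8)), (23, 42, np.float64(57.3)), (22, 38, np.float64(57.6)), (22, 45, np.float64(58.6)), (21, 41, np.float64(56.3)), (25, -57, np.float64(56.6)), (21, -139, np.float64(56.6)), (22, -136, np.float64(57.5)), (23, -133, np.float64(58.0)), (21, -146, np.float64(57.7)), (22, -143, np.float64(60.4)), (23, -139, np.float64(59.1)), (24, -145, np.float64(58.2))]
scene [(26, -99, np.float64(56.5)), (24, -101, np.float64(56.3)), (26, 136, np.float64(56.7)), (24, -90, np.float64(58.3)), (25, -67, np.float64(57.3)), (21, 70, np.float64(58.3)), (25, -35, np.float64(57.2)), (21, 56, np.float64(59.2)), (22, 36, np.float64(58.3)), (25, 10, np.float64(56.6)), (25, 19, np.float64(56.5))]
top dots [ 0.5108 -0.2363] [ 0.4608 -0.2266] [ 0.4858 -0.2315] 169.09257111739583
scene dots [ 0.4585 -0.224 ] [ 0.5069 -0.2343] [ 0.4827 -0.2291] -12.025961633957914
('top',) [488.4123 284.1042] 44.14567065362726 2.663065167243368 [np.float64(170.58333333333334)]
('scene',) [485.3272 284.3655] 39.459356260531315 12.25982218377547 [np.float64(93.91666666666666)]
('top', 'scene') [487.5843 284.1404] 41.94842491347632 26.7978123798539 [np.float64(170.58333333333334), np.float64(93.91666666666666)]
[-0.3571 -3.1212  0.0017] [[-0.9742  0.2258 -0.0002]
 [ 0.2258  0.9742 -0.0011]
 [-0.0001 -0.0011 -1.    ]]
```

The top view shows the collar at about (440,308) with its red dots at (443,293) and (439,322). The insert is at (157,309), and the head at (346,283) with dark pin ends at (338,272) and (355,292). Together with the depth data this gives:

| Thing | x, y (m) | Direction in world |
|---|---|---|
| Insert | (.488, .284) | 44° |
| Head | (.532, -.059) | 6.2° |
| Pin | on the head's axis | about 40° |
| Collar | (.486, -.230) | keyways -11° |

I'm moving now.

Emit:
{"name": "carry_out", "arguments": {
  "deltas": [
    {"jaw": 0.05, "xyz": [-0.04, -0.028, 0], "twist": 0},
    {"jaw": 0.05, "xyz": [-0.04, -0.028, 0], "twist": 0},
    {"jaw": 0.05, "xyz": [-0.04, -0.028, 0], "twist": 0},
    {"jaw": 0.05, "xyz": [-0.04, -0.028, 0], "twist": 0},
    {"jaw": 0.05, "xyz": [-0.04, -0.028, 0], "twist": 0},
    {"jaw": 0.05, "xyz": [-0.04, -0.028, 0], "twist": 0},
    {"jaw": 0.05, "xyz": [-0.04, -0.028, 0], "twist": 0},
    {"jaw": 0.05, "xyz": [-0.04, -0.028, 0], "twist": 0}
  ]
}}

```text
time_s: 1.1
position: [0.4144, 0.3656, 0.2422]
eef_rot: [-0.357, -3.121, 0.0]
wrist_force: [-0.1, 0.3, -0.1]
width: 0.0499
gripper_force: 0.0
```

```bash
cat >> h.py <<'E'
def go(x,y,z,ydeg=None):
    s=bot.observe();R=cv2.Rodrigues(np.array(s['eef_rot']))[0];p=np.array(s['position']);a=np.degrees(np.arctan2(R[1,1],R[0,1]))
    print("t",round(s['time_s'],2),"p",np.round(p,4),"ydir",round(a,2),"tilt",np.round(R[:2,2],4),"q",np.round(s['qpos'],2),"F",np.round(s['wrist_force'],1),"w",round(s['width'],4),"gf",round(s['gripper_force'],1))
    print("shift",np.round(R.T@(np.array([x,y,z])-p),4),"twist",None if ydeg is None else round(np.radians((a-ydeg+90)%180-90),4))
E
python3 -c "
from h import *
go(.4884,.2841,.12,44.1)"
```

```text
t 1.1 p [0.4144 0.3656 0.2422] ydir 76.95 tilt [-0.0002 -0.0002] q [-1.03  0.23  0.23  1.89 -0.06  1.03  0.56] F [-0.1  0.3 -0.1] w 0.0499 gf 0.0
shift [-0.0906 -0.0627  0.1222] twist 0.5734
```

Emit:
{"name": "carry_out", "arguments": {
  "deltas": [
    {"jaw": 0.04, "xyz": [-0.0453, -0.0313, 0], "twist": 0},
    {"jaw": 0.04, "xyz": [-0.0453, -0.0314, 0], "twist": 0},
    {"jaw": 0.04, "xyz": [0, 0, 0.03], "twist": 0.1434},
    {"jaw": 0.04, "xyz": [0, 0, 0.03], "twist": 0.1434},
    {"jaw": 0.04, "xyz": [0, 0, 0.03], "twist": 0.1433},
    {"jaw": 0.04, "xyz": [0, 0, 0.03], "twist": 0.1433},
    {"jaw": 0.04, "xyz": [0, 0, 0], "twist": 0}
  ]
}}

```text
time_s: 1.98
position: [0.4864, 0.2847, 0.1205]
eef_rot: [-1.223, -2.892, 0.006]
wrist_force: [-0.8, -0.1, 1.3]
width: 0.0397
gripper_force: 0.0
```

```bash
python3 -c "
from h import *
go(.4884,.2841,.0225,44.1)"
```

```text
t 1.98 p [0.4864 0.2847 0.1205] ydir 44.14 tilt [-0.003  -0.0031] q [-0.93  0.41  0.36  1.98 -0.2   0.79  0.31] F [-0.8 -0.1  1.3] w 0.0397 gf 0.0
shift [-0.0018  0.0014  0.098 ] twist 0.0008
```

Emit:
{"name": "carry_out", "arguments": {
  "deltas": [
    {"jaw": 0.04, "xyz": [-0.0018, 0.0014, 0.03], "twist": 0},
    {"jaw": 0.04, "xyz": [0, 0, 0.03], "twist": 0},
    {"jaw": 0.04, "xyz": [0, 0, 0.02], "twist": 0},
    {"jaw": 0.04, "xyz": [0, 0, 0], "twist": 0}
  ]
}}

```text
time_s: 2.48
position: [0.4898, 0.285, 0.0423]
eef_rot: [-1.22, -2.894, 0.002]
wrist_force: [0.3, 0.6, -1.0]
width: 0.04
gripper_force: 0.0
```

Run:
```python
from h import *
go(.4884,.2841,.0225,44.1)
t,d=read_camera("top");s,_=read_camera("scene")
cv2.imwrite("pics/m1.png",np.hstack([tile(t,132,282,50,55,8),tile(s,435,215,50,55,8)])[:,:,::-1])
```

```text
t 2.48 p [0.4898 0.285  0.0423] ydir 44.27 tilt [-0.0011 -0.0007] q [-0.88  0.53  0.31  2.01 -0.26  0.64  0.37] F [ 0.3  0.6 -1. ] w 0.04 gf 0.0
shift [ 0.0003 -0.0016  0.0198] twist 0.0029
```

View pics/m1.png

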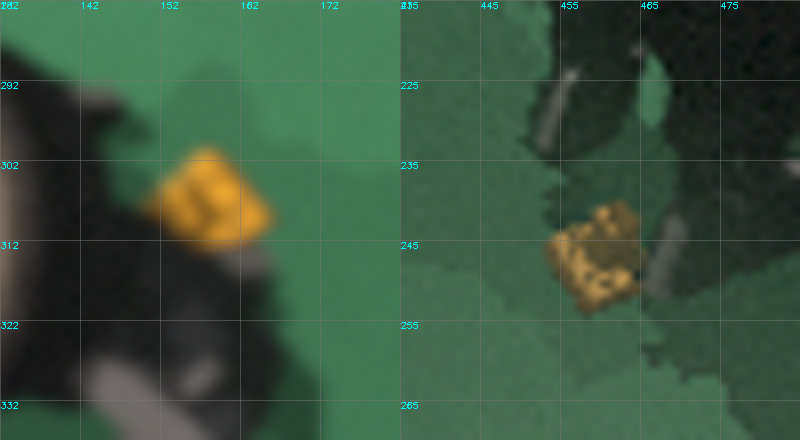

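The fingertips at (147,293) and (162,315) straddle the insert, so I'll descend and grip it.

Emit:
{"name": "carry_out", "arguments": {
  "deltas": [
    {"jaw": 0.04, "xyz": [0.0003, -0.0015, 0.0195], "twist": 0},
    {"jaw": 0.04, "xyz": [0, 0, 0], "twist": 0},
    {"jaw": 0.005, "xyz": [0, 0, 0], "twist": 0},
    {"jaw": 0.005, "xyz": [0, 0, 0], "twist": 0},
    {"jaw": 0.005, "xyz": [0, 0, 0], "twist": 0},
    {"jaw": 0.005, "xyz": [0, 0, 0], "twist": 0},
    {"jaw": 0.005, "xyz": [0, 0, 0], "twist": 0}
  ],
  "grip_force": 40
}}

```text
time_s: 3.45
position: [0.4891, 0.2847, 0.0238]
eef_rot: [1.225, 2.893, 0.002]
wrist_force: [-1.9, -0.5, 9.3]
width: 0.0075
gripper_force: 41.6
```

```bash
python3 -c "
from h import *
go(.4884,.2841,.14,44.1)"
```

```text
t 3.45 p [0.4891 0.2847 0.0238] ydir 44.1 tilt [0.0008 0.0008] q [-0.87  0.56  0.29  2.02 -0.28  0.6   0.38] F [-1.9 -0.5  9.3] w 0.0075 gf 41.6
shift [ 1.000e-04 -8.000e-04 -1.162e-01] twist -0.0
```

Emit:
{"name": "carry_out", "arguments": {
  "deltas": [
    {"jaw": 0.005, "xyz": [0, 0, -0.002], "twist": 0},
    {"jaw": 0.005, "xyz": [0, 0, -0.04], "twist": 0},
    {"jaw": 0.005, "xyz": [0, 0, -0.05], "twist": 0},
    {"jaw": 0.005, "xyz": [0, 0, -0.03], "twist": 0},
    {"jaw": 0.005, "xyz": [0, 0, 0], "twist": 0}
  ]
}}

```text
time_s: 4.08
position: [0.4897, 0.2851, 0.1473]
eef_rot: [1.224, 2.891, 0.006]
wrist_force: [-0.2, 0.4, -1.3]
width: 0.0077
gripper_force: 40.6
```

Run:
```python
from h import *
go(.5322,-.059,.145,6.2)
t,d=read_camera("top");s,e=read_camera("scene")
np.savez("held.npz",t=t,d=d,s=s,e=e)
cv2.imwrite("pics/m2.png",np.hstack([tile(t,115,280,66,70,6),tile(s,435,185,66,70,6)])[:,:,::-1])
```

```text
t 4.08 p [0.4897 0.2851 0.1473] ydir 44.1 tilt [0.003  0.0028] q [-0.95  0.37  0.38  1.96 -0.18  0.84  0.3 ] F [-0.2  0.4 -1.3] w 0.0077 gf 40.6
shift [-0.2767 -0.2089  0.0015] twist 0.6614
```

View pics/m2.png

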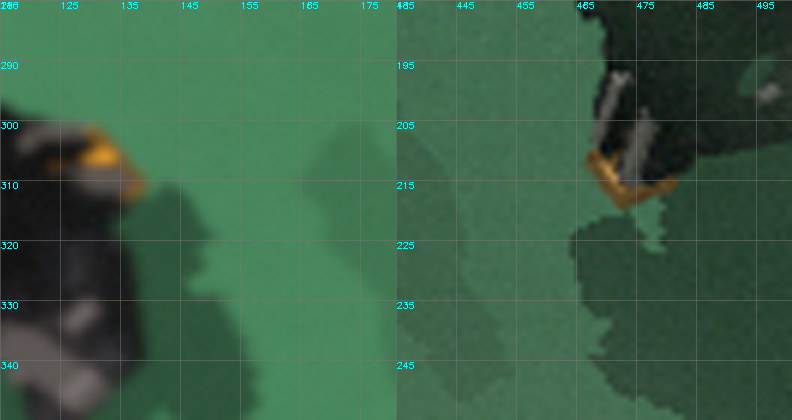

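The insert is held level between the pads, with its block corners at scene (466,206), (472,214) and (481,210). I'll carry it over the head.

Emit:
{"name": "carry_out", "arguments": {
  "deltas": [
    {"jaw": 0.005, "xyz": [-0.0346, -0.0261, 0], "twist": 0},
    {"jaw": 0.005, "xyz": [-0.0346, -0.0261, 0], "twist": 0},
    {"jaw": 0.005, "xyz": [-0.0346, -0.0261, 0], "twist": 0},
    {"jaw": 0.005, "xyz": [-0.0346, -0.0261, 0], "twist": 0},
    {"jaw": 0.005, "xyz": [-0.0346, -0.0261, 0], "twist": 0},
    {"jaw": 0.005, "xyz": [-0.0346, -0.0261, 0], "twist": 0},
    {"jaw": 0.005, "xyz": [-0.0346, -0.0261, 0], "twist": 0},
    {"jaw": 0.005, "xyz": [-0.0346, -0.0261, 0], "twist": 0}
  ]
}}

```text
time_s: 5.18
position: [0.5306, -0.0612, 0.1437]
eef_rot: [-1.224, -2.891, 0.002]
wrist_force: [1.0, 0.1, -2.1]
width: 0.0073
gripper_force: 40.6
```

Emit:
{"name": "carry_out", "arguments": {
  "deltas": [
    {"jaw": 0.005, "xyz": [0, 0, 0], "twist": 0.1654},
    {"jaw": 0.005, "xyz": [0, 0, 0], "twist": 0.1654},
    {"jaw": 0.005, "xyz": [0, 0, 0], "twist": 0.1653},
    {"jaw": 0.005, "xyz": [0, 0, 0], "twist": 0.1653},
    {"jaw": 0.005, "xyz": [0, 0, 0], "twist": 0}
  ]
}}

```text
time_s: 5.8
position: [0.5307, -0.0597, 0.1438]
eef_rot: [-2.096, -2.339, 0.003]
wrist_force: [0.2, 0.6, -0.7]
width: 0.0075
gripper_force: 40.6
```

```bash
python3 -c "
from h import *
go(.5322,-.059,.105,6.2)"
```

```text
t 5.8 p [ 0.5307 -0.0597  0.1438] ydir 6.25 tilt [-0.002 -0.001] q [-0.53  0.37  0.64  2.04 -0.3   0.82  0.39] F [ 0.2  0.6 -0.7] w 0.0075 gf 40.6
shift [0.0005 0.0017 0.0388] twist 0.001
```

Emit:
{"name": "carry_out", "arguments": {
  "deltas": [
    {"jaw": 0.005, "xyz": [0.0005, 0.0017, 0.02], "twist": 0},
    {"jaw": 0.005, "xyz": [0, 0, 0.02], "twist": 0},
    {"jaw": 0.005, "xyz": [0, 0, 0], "twist": 0},
    {"jaw": 0.005, "xyz": [0, 0, 0], "twist": 0}
  ]
}}

```text
time_s: 6.3
position: [0.533, -0.0593, 0.1052]
eef_rot: [2.096, 2.34, -0.0]
wrist_force: [-0.1, -0.0, -0.7]
width: 0.0075
gripper_force: 40.6
```

Run:
```python
from h import *
go(.5322,-.059,.0895,6.2)
t,d=read_camera("top");s,e=read_camera("scene")
cv2.imwrite("pics/m3.png",np.hstack([tile(t,320,258,50,55,8),tile(s,274,180,50,55,8)])[:,:,::-1])
```

```text
t 6.3 p [ 0.533  -0.0593  0.1052] ydir 6.28 tilt [-0.0001 -0.0002] q [-0.49  0.43  0.6   2.06 -0.36  0.75  0.44] F [-0.1 -0.  -0.7] w 0.0075 gf 40.6
shift [ 0.0004 -0.0008  0.0157] twist 0.0014
```

View pics/m3.png

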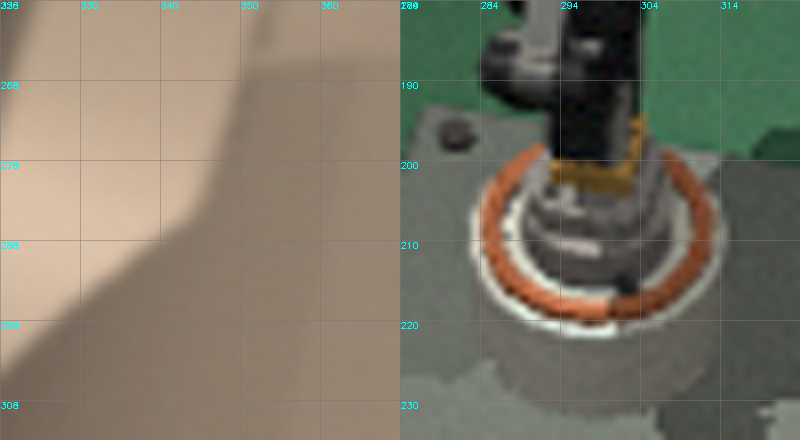

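Run:
```python
from h import *
K,R,t=cam("scene");a=np.radians(6.25);M=np.array([[np.cos(a),-np.sin(a)],[np.sin(a),np.cos(a)]])
for w,z in((.021,.083),(.019,.0815),(.021,.0905)):
    for s in(-1,1):
        X=np.r_[M@[w/2,s*w/2]+[.533,-.0593],z];u=K@(R@X+t);print(w,z,s,np.round(u[:2]/u[2],1))
```

```text
0.021 0.083 -1 [291.5 202.8]
0.021 0.083 1 [301.5 204.6]
0.019 0.0815 -1 [292.1 203. ]
0.019 0.0815 1 [301.1 204.6]
0.021 0.0905 -1 [291.4 200.6]
0.021 0.0905 1 [301.5 202.3]
```

Emit:
{"name": "carry_out", "arguments": {
  "deltas": [
    {"jaw": 0.005, "xyz": [0.0004, -0.0008, 0.004], "twist": 0},
    {"jaw": 0.005, "xyz": [0, 0, 0.003], "twist": 0},
    {"jaw": 0.005, "xyz": [0, 0, 0], "twist": 0}
  ]
}}

```text
time_s: 6.78
position: [0.5322, -0.0588, 0.0978]
eef_rot: [2.098, 2.338, 0.0]
wrist_force: [-0.3, 0.1, 3.2]
width: 0.0075
gripper_force: 41.0
```

Emit:
{"name": "carry_out", "arguments": {
  "deltas": [
    {"jaw": 0.005, "xyz": [0, 0, 0.0015], "twist": 0},
    {"jaw": 0.005, "xyz": [0, 0, 0], "twist": 0}
  ]
}}

```text
time_s: 7.02
position: [0.5321, -0.0589, 0.0962]
eef_rot: [2.098, 2.338, -0.0]
wrist_force: [0.6, -1.4, -1.3]
width: 0.0076
gripper_force: 40.5
```

Run:
```python
from h import *
go(.5322,-.059,.0895,6.2)
print(np.round(bot.observe()['moment'],2))
s,e=read_camera("scene")
cv2.imwrite("pics/m4.png",tile(s,280,185,40,40,15)[:,:,::-1])
```

```text
t 7.03 p [ 0.5321 -0.0589  0.0962] ydir 6.19 tilt [-0.     -0.0003] q [-0.48  0.45  0.59  2.07 -0.37  0.73  0.45] F [ 0.6 -1.4 -1.3] w 0.0076 gf 40.5
shift [-0.0001  0.0001  0.0067] twist -0.0002
[-0.32 -0.17  0.  ]
```

View pics/m4.png

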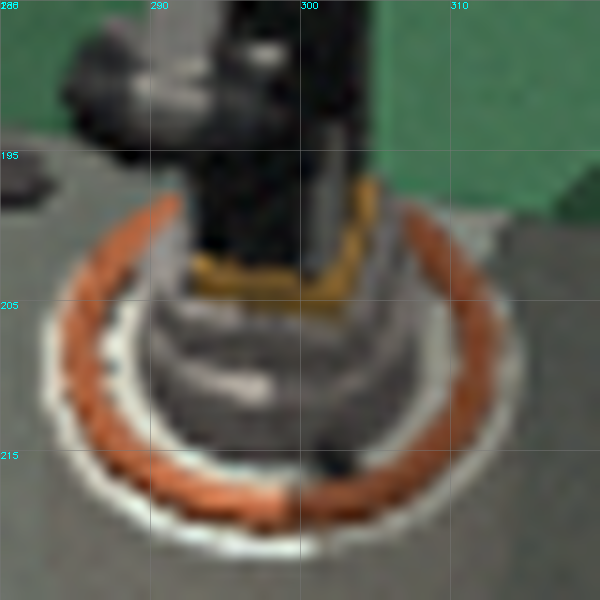

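The block's lower edge runs between (292.5,203) and (303,205) and sits slightly toward +y. The side force of -1.4 N in y agrees, so I'll shift toward -y and lower.

Emit:
{"name": "carry_out", "arguments": {
  "deltas": [
    {"jaw": 0.005, "xyz": [-0.001, 0, 0.001], "twist": 0},
    {"jaw": 0.005, "xyz": [0, 0, 0.002], "twist": 0},
    {"jaw": 0.005, "xyz": [0, 0, 0], "twist": 0}
  ]
}}

```text
time_s: 7.45
position: [0.532, -0.0597, 0.0931]
eef_rot: [-2.098, -2.338, 0.001]
wrist_force: [-0.9, -0.0, -0.2]
width: 0.0074
gripper_force: 40.6
```

Run:
```python
from h import *
go(.5322,-.059,.0895,6.2)
print(np.round(bot.observe()['moment'],2))
```

```text
t 7.45 p [ 0.532  -0.0597  0.0931] ydir 6.2 tilt [-0.0005 -0.    ] q [-0.48  0.45  0.59  2.07 -0.37  0.72  0.45] F [-0.9 -0.  -0.2] w 0.0074 gf 40.6
shift [0.0007 0.0003 0.0036] twist -0.0
[ 0.02 -0.01 -0.01]
```

Emit:
{"name": "carry_out", "arguments": {
  "deltas": [
    {"jaw": 0.005, "xyz": [0, 0, 0.002], "twist": 0},
    {"jaw": 0.005, "xyz": [0, 0, 0.0012], "twist": 0},
    {"jaw": 0.005, "xyz": [0, 0, 0.0004], "twist": 0},
    {"jaw": 0.005, "xyz": [0, 0, 0], "twist": 0}
  ]
}}

```text
time_s: 7.95
position: [0.5321, -0.0597, 0.0898]
eef_rot: [-2.098, -2.338, 0.0]
wrist_force: [-0.3, -0.0, 2.6]
width: 0.0073
gripper_force: 41.0
```

Run:
```python
from h import *
go(.5322,-.059,.0895,6.2)
print(np.round(bot.observe()['moment'],2))
```

```text
t 7.95 p [ 0.5321 -0.0597  0.0898] ydir 6.2 tilt [-0.0001  0.0001] q [-0.47  0.46  0.58  2.07 -0.38  0.72  0.46] F [-0.3 -0.   2.6] w 0.0073 gf 41.0
shift [0.0007 0.0001 0.0003] twist -0.0001
[0.11 0.34 0.04]
```

Emit:
{"name": "carry_out", "arguments": {
  "deltas": [
    {"jaw": 0.02, "xyz": [0, 0, 0], "twist": 0},
    {"jaw": 0.03, "xyz": [0, 0, 0], "twist": 0},
    {"jaw": 0.03, "xyz": [0, 0, 0], "twist": 0},
    {"jaw": 0.04, "xyz": [0, 0, -0.03], "twist": 0},
    {"jaw": 0.085, "xyz": [0, 0, -0.04], "twist": 0},
    {"jaw": 0.085, "xyz": [0, 0, -0.04], "twist": 0},
    {"jaw": 0.085, "xyz": [0, 0, 0], "twist": 0}
  ]
}}

```text
time_s: 8.82
position: [0.5336, -0.0598, 0.2023]
eef_rot: [2.096, 2.336, 0.006]
wrist_force: [0.9, 0.1, -0.8]
width: 0.0849
gripper_force: 0.0
```

Run:
```python
from h import *
go(.4857,-.230,.12,-45)
```

```text
t 8.82 p [ 0.5336 -0.0598  0.2023] ydir 6.2 tilt [0.0044 0.001 ] q [-0.58  0.29  0.69  1.99 -0.23  0.94  0.33] F [ 0.9  0.1 -0.8] w 0.0849 gf 0.0
shift [-0.164  -0.0663  0.0819] twist 0.8936
```

Emit:
{"name": "carry_out", "arguments": {
  "deltas": [
    {"jaw": 0.085, "xyz": [-0.041, -0.0166, 0], "twist": 0},
    {"jaw": 0.085, "xyz": [-0.041, -0.0166, 0], "twist": 0},
    {"jaw": 0.085, "xyz": [-0.041, -0.0166, 0], "twist": 0},
    {"jaw": 0.085, "xyz": [-0.041, -0.0165, 0], "twist": 0}
  ]
}}

```text
time_s: 9.32
position: [0.4832, -0.231, 0.1991]
eef_rot: [-2.097, -2.338, 0.0]
wrist_force: [1.6, 0.2, -0.3]
width: 0.0851
gripper_force: 0.0
```

Emit:
{"name": "carry_out", "arguments": {
  "deltas": [
    {"jaw": 0.085, "xyz": [0, 0, 0.01], "twist": 0.179},
    {"jaw": 0.085, "xyz": [0, 0, 0.02], "twist": 0.179},
    {"jaw": 0.085, "xyz": [0, 0, 0.02], "twist": 0.179},
    {"jaw": 0.085, "xyz": [0, 0, 0.02], "twist": 0.179},
    {"jaw": 0.085, "xyz": [0, 0, 0.01], "twist": 0.178},
    {"jaw": 0.085, "xyz": [0, 0, 0], "twist": 0}
  ]
}}

```text
time_s: 10.07
position: [0.4832, -0.2298, 0.1185]
eef_rot: [-2.902, -1.203, 0.004]
wrist_force: [1.2, 0.8, -0.6]
width: 0.0848
gripper_force: 0.0
```

Run:
```python
from h import *
go(.4857,-.230,.014,-45)
t,d=read_camera("top");s,e=read_camera("scene");np.savez("ins.npz",t=t,d=d,s=s,e=e)
w=cloud("top",d)[262:305,325:368].reshape(-1,3);r=np.hypot(w[:,0]-.5322,w[:,1]+.059)
for lo,hi in((.088,.097),(.07,.08)):
    q=w[(w[:,2]>lo)&(w[:,2]<hi)&(r<.016)];print(len(q),q.mean(0),q[:,2].std()) if len(q) else print("none")
cv2.imwrite("pics/m5.png",np.hstack([tile(t,324,260,44,50,9),tile(s,277,190,44,50,9)])[:,:,::-1])
```

```text
t 10.07 p [ 0.4832 -0.2298  0.1185] ydir -44.98 tilt [-0.0028 -0.0006] q [-0.36  0.49  0.87  2.06 -0.52  0.82  0.04] F [ 1.2  0.8 -0.6] w 0.0848 gf 0.0
shift [0.0019 0.0021 0.1045] twist 0.0004
31 [ 0.53299597 -0.05861401  0.09316427] 0.001182496901622581
208 [ 0.5326598  -0.05846114  0.07539791] 0.0015686768010707323
```

View pics/m5.png

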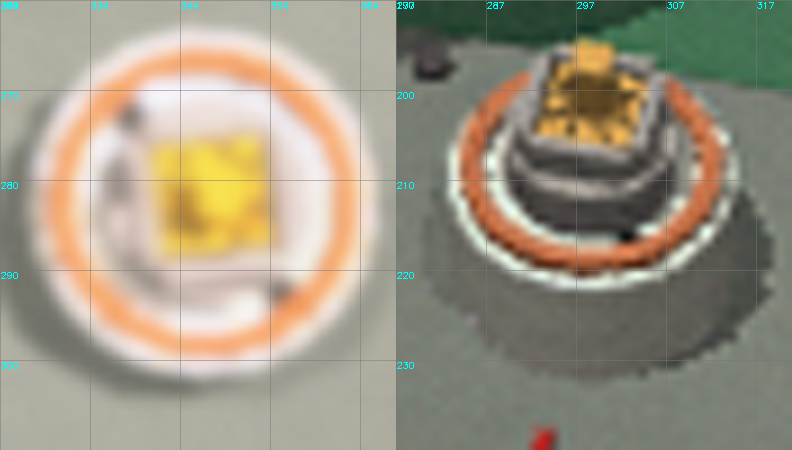

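The insert is seated square, with its grip top measured at 93.2 mm. The pin ends show as dark spots at (338,272) and (355,292), consistent with about 40°. The collar comes next.

Emit:
{"name": "carry_out", "arguments": {
  "deltas": [
    {"jaw": 0.085, "xyz": [0.0019, 0.0021, 0.03], "twist": 0},
    {"jaw": 0.085, "xyz": [0, 0, 0.035], "twist": 0},
    {"jaw": 0.085, "xyz": [0, 0, 0.03], "twist": 0},
    {"jaw": 0.085, "xyz": [0, 0, 0], "twist": 0}
  ]
}}

```text
time_s: 10.68
position: [0.4859, -0.23, 0.0239]
eef_rot: [-2.9, -1.204, 0.003]
wrist_force: [-0.5, 0.7, -0.1]
width: 0.0847
gripper_force: 0.0
```

Run:
```python
from h import *
go(.4857,-.230,.014,-45)
```

```text
t 10.68 p [ 0.4859 -0.23    0.0239] ydir -44.9 tilt [-0.0021  0.0008] q [-0.22  0.63  0.7   2.1  -0.68  0.65  0.17] F [-0.5  0.7 -0.1] w 0.0847 gf 0.0
shift [-0.0002 -0.0001  0.0099] twist 0.0018
```

Emit:
{"name": "carry_out", "arguments": {
  "deltas": [
    {"jaw": 0.085, "xyz": [0, 0, 0.0095], "twist": 0},
    {"jaw": 0.085, "xyz": [0, 0, 0], "twist": 0},
    {"jaw": 0.05, "xyz": [0, 0, 0], "twist": 0},
    {"jaw": 0.05, "xyz": [0, 0, 0], "twist": 0},
    {"jaw": 0.05, "xyz": [0, 0, 0], "twist": 0},
    {"jaw": 0.05, "xyz": [0, 0, 0], "twist": 0}
  ],
  "grip_force": 70
}}

```text
time_s: 11.42
position: [0.4871, -0.2301, 0.0162]
eef_rot: [-2.903, -1.202, -0.002]
wrist_force: [-6.0, 3.9, 18.8]
width: 0.0565
gripper_force: 70.8
```

Run:
```python
from h import *
go(.4857,-.230,.014,-45)
```

```text
t 11.43 p [ 0.4871 -0.2301  0.0162] ydir -45.02 tilt [0.001  0.0006] q [-0.21  0.64  0.69  2.1  -0.7   0.64  0.18] F [-6.   3.9 18.8] w 0.0565 gf 70.8
shift [-0.0009 -0.001   0.0022] twist -0.0003
```

Emit:
{"name": "carry_out", "arguments": {
  "deltas": [
    {"jaw": 0.05, "xyz": [0, 0, -0.003], "twist": 0},
    {"jaw": 0.05, "xyz": [0, 0, -0.04], "twist": 0},
    {"jaw": 0.05, "xyz": [0, 0, -0.05], "twist": 0},
    {"jaw": 0.05, "xyz": [0, 0, -0.04], "twist": 0},
    {"jaw": 0.05, "xyz": [0, 0, 0], "twist": 0}
  ]
}}

```text
time_s: 12.05
position: [0.4881, -0.2305, 0.1507]
eef_rot: [2.901, 1.201, 0.006]
wrist_force: [0.4, -0.1, -2.3]
width: 0.0564
gripper_force: 75.5
```

Run:
```python
from h import *
go(.5322,-.0593,.145,6)
t,d=read_camera("top");s,e=read_camera("scene")
for n,D in(("top",d),("scene",e)):
    w=cloud(n,D);p=bot.observe()['position'];r=np.hypot(w[...,0]-p[0],w[...,1]-p[1]);q=w[(r<.034)&(abs(w[...,2]-p[2]-.016)<.004)];print(n,len(q),q.mean(0),q.min(0),q.max(0),p) if len(q) else 0
```

```text
t 12.05 p [ 0.4881 -0.2305  0.1507] ydir -45.0 tilt [ 0.0043 -0.0004] q [-0.4   0.45  0.92  2.04 -0.48  0.87  0.  ] F [ 0.4 -0.1 -2.3] w 0.0564 gf 75.5
shift [ 0.1522 -0.0899  0.0058] twist -0.8902
top 353 [ 0.49912176 -0.21739151  0.16582266] [ 0.46989008 -0.24426179  0.16026943] [ 0.51723878 -0.19871152  0.16803325] [ 0.48683961 -0.22954685  0.14804651]
scene 393 [ 0.48760659 -0.22732749  0.16480064] [ 0.45547655 -0.25646278  0.16013452] [ 0.51636798 -0.19909184  0.16803818] [ 0.48683961 -0.22954685  0.14804651]
```

Emit:
{"name": "carry_out", "arguments": {
  "deltas": [
    {"jaw": 0.05, "xyz": [0.038, -0.0225, 0], "twist": 0},
    {"jaw": 0.05, "xyz": [0.038, -0.0225, 0], "twist": 0},
    {"jaw": 0.05, "xyz": [0.038, -0.0225, 0], "twist": 0},
    {"jaw": 0.05, "xyz": [0.038, -0.0225, 0], "twist": 0}
  ]
}}

```text
time_s: 12.65
position: [0.5302, -0.0576, 0.147]
eef_rot: [-2.903, -1.201, 0.003]
wrist_force: [-0.0, -0.7, -1.7]
width: 0.0566
gripper_force: 75.4
```

Emit:
{"name": "carry_out", "arguments": {
  "deltas": [
    {"jaw": 0.05, "xyz": [0, 0, 0], "twist": -0.178},
    {"jaw": 0.05, "xyz": [0, 0, 0], "twist": -0.178},
    {"jaw": 0.05, "xyz": [0, 0, 0], "twist": -0.178},
    {"jaw": 0.05, "xyz": [0, 0, 0], "twist": -0.178},
    {"jaw": 0.05, "xyz": [0, 0, 0], "twist": -0.178},
    {"jaw": 0.05, "xyz": [0, 0, 0], "twist": 0},
    {"jaw": 0.05, "xyz": [0, 0, 0], "twist": 0}
  ]
}}

```text
time_s: 13.52
position: [0.5303, -0.0591, 0.1476]
eef_rot: [-2.108, -2.329, 0.001]
wrist_force: [-0.3, 0.9, -1.0]
width: 0.0567
gripper_force: 75.4
```

Run:
```python
from h import *
go(.5322,-.0593,.10,6)
t,d=read_camera("top");s,e=read_camera("scene")
cv2.imwrite("pics/m6.png",np.hstack([tile(t,315,240,66,75,6),tile(s,265,150,66,75,6)])[:,:,::-1])
```

```text
t 13.53 p [ 0.5303 -0.0591  0.1476] ydir 5.71 tilt [-0.0012 -0.0002] q [-0.58  0.38  0.7   2.04 -0.32  0.83  0.41] F [-0.3  0.9 -1. ] w 0.0567 gf 75.4
shift [-0.0003  0.0019  0.0475] twist -0.0051
```

View pics/m6.png

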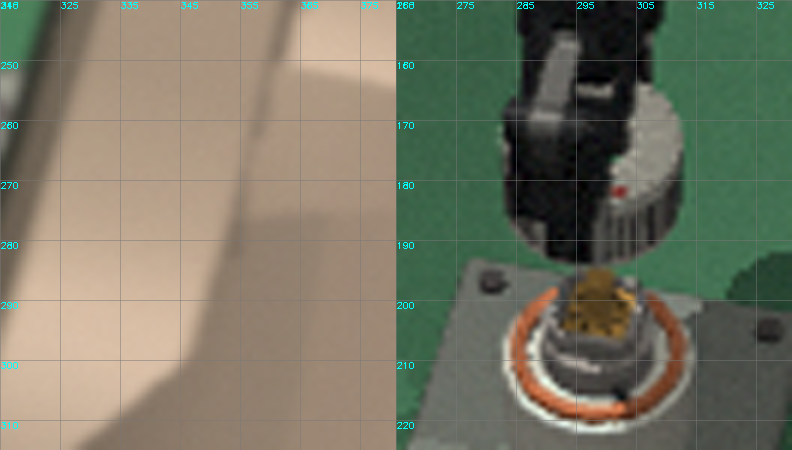

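The held collar hangs over the stub, with its red dot at scene (301.6,181.3) and its sides at columns 282.6 and 312.3.

Run:
```python
from h import *
c=np.array([.5303,-.0591])
X=onz("scene",(301.6,181.3),.1636)[:2]-c-[-.001,.0005];print("dot",X,np.hypot(*X),np.degrees(np.arctan2(X[1],X[0])))
K,R,t=cam("scene")
a=np.linspace(0,6.283,200)
P=np.concatenate([np.c_[c[0]+.0295*np.cos(a),c[1]+.0295*np.sin(a),a*0+z] for z in(.1316,.1636)]);u=(P@R.T+t)@K.T;u=u[:,:2]/u[:,2:];print("pred",u.min(0),u.max(0))
```

```text
dot [0.0190225 0.0132188] 0.02316446061277419 34.79555358186128
pred [282.69602219 161.50228526] [313.07447482 195.06707986]
```

Emit:
{"name": "carry_out", "arguments": {
  "deltas": [
    {"jaw": 0.05, "xyz": [-0.0003, 0.0019, 0.02], "twist": -0.005},
    {"jaw": 0.05, "xyz": [0, 0, 0.02], "twist": 0},
    {"jaw": 0.05, "xyz": [0, 0, 0.0], "twist": 0},
    {"jaw": 0.05, "xyz": [0, 0, 0], "twist": 0}
  ]
}}

```text
time_s: 14.12
position: [0.5327, -0.0593, 0.1082]
eef_rot: [2.098, 2.339, -0.001]
wrist_force: [0.4, 0.2, -1.7]
width: 0.0561
gripper_force: 75.4
```

Run:
```python
from h import *
go(.5322,-.0593,.088,6)
```

```text
t 14.12 p [ 0.5327 -0.0593  0.1082] ydir 6.22 tilt [-0.0003 -0.0004] q [-0.53  0.44  0.65  2.06 -0.39  0.76  0.47] F [ 0.4  0.2 -1.7] w 0.0561 gf 75.4
shift [ 0.     -0.0005  0.0202] twist 0.0039
```

Emit:
{"name": "carry_out", "arguments": {
  "deltas": [
    {"jaw": 0.05, "xyz": [0, -0.0004, 0.008], "twist": 0.004},
    {"jaw": 0.05, "xyz": [0, 0, 0.006], "twist": 0},
    {"jaw": 0.05, "xyz": [0, 0, 0.004], "twist": 0},
    {"jaw": 0.05, "xyz": [0, 0, 0], "twist": 0}
  ]
}}

```text
time_s: 14.62
position: [0.5321, -0.0592, 0.09]
eef_rot: [-2.102, -2.335, 0.001]
wrist_force: [-0.3, -0.7, -2.2]
width: 0.0561
gripper_force: 75.4
```

Run:
```python
from h import *
go(.5322,-.0593,.074,6)
print(np.round(bot.observe()['moment'],2))
```

```text
t 14.62 p [ 0.5321 -0.0592  0.09  ] ydir 6.02 tilt [-0.0005 -0.0001] q [-0.51  0.47  0.63  2.07 -0.41  0.72  0.49] F [-0.3 -0.7 -2.2] w 0.0561 gf 75.4
shift [-0.0001  0.0001  0.016 ] twist 0.0003
[-0.04  0.02  0.03]
```

Emit:
{"name": "carry_out", "arguments": {
  "deltas": [
    {"jaw": 0.05, "xyz": [0, 0, 0.006], "twist": 0},
    {"jaw": 0.05, "xyz": [0, 0, 0.005], "twist": 0},
    {"jaw": 0.05, "xyz": [0, 0, 0.003], "twist": 0},
    {"jaw": 0.05, "xyz": [0, 0, 0], "twist": 0}
  ]
}}

```text
time_s: 15.12
position: [0.5319, -0.0588, 0.0758]
eef_rot: [-2.101, -2.335, 0.001]
wrist_force: [-2.1, 4.6, -3.3]
width: 0.0565
gripper_force: 75.2
```

Emit:
{"name": "carry_out", "arguments": {
  "deltas": [
    {"jaw": 0.05, "xyz": [0, 0, 0.0015], "twist": 0},
    {"jaw": 0.05, "xyz": [0, 0, 0.001], "twist": 0},
    {"jaw": 0.05, "xyz": [0, 0, 0], "twist": 0}
  ]
}}

```text
time_s: 15.5
position: [0.5321, -0.0589, 0.0737]
eef_rot: [-2.101, -2.335, -0.0]
wrist_force: [-2.3, 4.8, -0.3]
width: 0.0563
gripper_force: 75.7
```

Run:
```python
from h import *
go(.5322,-.0593,.070,6)
print(np.round(bot.observe()['moment'],2))
```

```text
t 15.5 p [ 0.5321 -0.0589  0.0737] ydir 6.04 tilt [-0.0003  0.0004] q [-0.49  0.49  0.61  2.08 -0.44  0.69  0.51] F [-2.3  4.8 -0.3] w 0.0563 gf 75.7
shift [-0.0004  0.      0.0037] twist 0.0006
[1.02 0.56 0.04]
```

Emit:
{"name": "carry_out", "arguments": {
  "deltas": [
    {"jaw": 0.05, "xyz": [0.0008, -0.0003, 0], "twist": 0},
    {"jaw": 0.05, "xyz": [0, 0, 0.001], "twist": 0},
    {"jaw": 0.05, "xyz": [0, 0, 0.001], "twist": 0},
    {"jaw": 0.05, "xyz": [0, 0, 0], "twist": 0}
  ]
}}

```text
time_s: 16.0
position: [0.5319, -0.0586, 0.0717]
eef_rot: [2.102, 2.335, -0.0]
wrist_force: [0.2, -0.5, -1.4]
width: 0.0562
gripper_force: 75.6
```

Run:
```python
from h import *
go(.5322,-.0593,.070,6)
print(np.round(bot.observe()['moment'],2))
```

```text
t 16.0 p [ 0.5319 -0.0586  0.0717] ydir 6.01 tilt [ 0.0001 -0.0003] q [-0.49  0.5   0.61  2.08 -0.44  0.69  0.51] F [ 0.2 -0.5 -1.4] w 0.0562 gf 75.6
shift [-0.0007  0.0002  0.0017] twist 0.0002
[0.04 0.04 0.01]
```

Emit:
{"name": "carry_out", "arguments": {
  "deltas": [
    {"jaw": 0.05, "xyz": [0, 0, 0.001], "twist": 0},
    {"jaw": 0.05, "xyz": [0, 0, 0.001], "twist": 0},
    {"jaw": 0.05, "xyz": [0, 0, 0.001], "twist": 0},
    {"jaw": 0.05, "xyz": [0, 0, 0], "twist": 0}
  ]
}}

```text
time_s: 16.5
position: [0.532, -0.0585, 0.0688]
eef_rot: [2.102, 2.335, 0.0]
wrist_force: [-1.2, -0.3, 3.6]
width: 0.0564
gripper_force: 76.0
```

Run:
```python
from h import *
go(.5322,-.0593,.066,6)
print(np.round(bot.observe()['moment'],2))
```

```text
t 16.5 p [ 0.532  -0.0585  0.0688] ydir 6.02 tilt [ 0.0002 -0.    ] q [-0.49  0.5   0.6   2.08 -0.44  0.68  0.51] F [-1.2 -0.3  3.6] w 0.0564 gf 76.0
shift [-0.0009  0.0001  0.0028] twist 0.0003
[-0.05  0.21  0.05]
```

The upward force matches the spring ring at about 1.2 mm of travel, so the keyways are over the pin. I'll push the collar home.

Emit:
{"name": "carry_out", "arguments": {
  "deltas": [
    {"jaw": 0.05, "xyz": [0, 0, 0.001], "twist": 0},
    {"jaw": 0.05, "xyz": [0, 0, 0.001], "twist": 0},
    {"jaw": 0.05, "xyz": [0, 0, 0.001], "twist": 0},
    {"jaw": 0.05, "xyz": [0, 0, 0], "twist": 0}
  ],
  "grip_force": 100
}}

```text
time_s: 17.0
position: [0.532, -0.0585, 0.0665]
eef_rot: [-2.102, -2.335, -0.001]
wrist_force: [-6.7, 1.4, 22.9]
width: 0.0552
gripper_force: 106.4
```

Emit:
{"name": "carry_out", "arguments": {
  "deltas": [
    {"jaw": 0.05, "xyz": [0, 0, 0.001], "twist": 0},
    {"jaw": 0.05, "xyz": [0, 0, 0], "twist": 0}
  ]
}}

```text
time_s: 17.25
position: [0.532, -0.0585, 0.0663]
eef_rot: [-2.102, -2.334, -0.002]
wrist_force: [-15.0, 2.2, 49.1]
width: 0.0556
gripper_force: 109.2
```

Run:
```python
from h import *
go(.5322,-.0593,.066,6)
print(np.round(bot.observe()['moment'],2))
```

```text
t 17.25 p [ 0.532  -0.0585  0.0663] ydir 6.0 tilt [0.0005 0.0016] q [-0.48  0.5   0.6   2.09 -0.45  0.68  0.52] F [-15.    2.2  49.1] w 0.0556 gf 109.2
shift [-0.0008  0.0001  0.0003] twist -0.0
[0.32 3.39 0.07]
```

Emit:
{"name": "carry_out", "arguments": {
  "deltas": [
    {"jaw": 0.05, "xyz": [0, -0.0004, -0.0005], "twist": 0},
    {"jaw": 0.05, "xyz": [0, 0, 0], "twist": 0},
    {"jaw": 0.05, "xyz": [0, 0, 0], "twist": 0}
  ]
}}

```text
time_s: 17.62
position: [0.532, -0.0585, 0.0664]
eef_rot: [2.102, 2.335, 0.002]
wrist_force: [-8.2, 1.3, 32.6]
width: 0.0553
gripper_force: 107.4
```

Run:
```python
from h import *
go(.5322,-.0593,.066,6)
s,e=read_camera("scene");w=cloud("scene",e);r=np.hypot(w[...,0]-.5320,w[...,1]+.0588)
k=(r>.014)&(r<.028)&(w[...,2]>.072)&(w[...,2]<.092);lum=s.astype(int).sum(-1)
k&=lum>300
z=w[k][:,2];print(len(z),np.percentile(z,[10,25,50,75,90]))
cv2.imwrite("pics/m7.png",tile(s,265,165,66,66,9)[:,:,::-1])
```

```text
t 17.62 p [ 0.532  -0.0585  0.0664] ydir 6.01 tilt [0.0011 0.0009] q [-0.48  0.5   0.6   2.09 -0.45  0.68  0.52] F [-8.2  1.3 32.6] w 0.0553 gf 107.4
shift [-0.0008  0.0001  0.0004] twist 0.0002
118 [0.07998641 0.0812759  0.08282095 0.08401726 0.08471931]
```

View pics/m7.png

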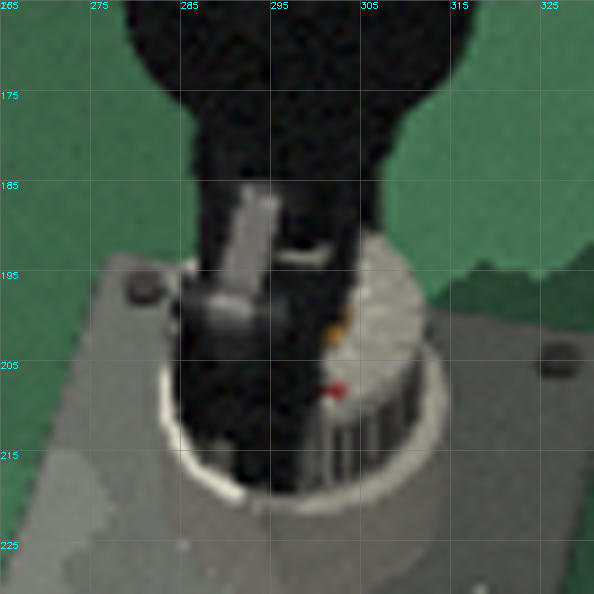

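Run:
```python
from h import *
K,R,t=cam("scene");a=np.radians(6)
for r,z in((.0295,.05),(.0295,.058),(.043,.05),(.043,.058),(.034,.05)):
    X=np.array([.532+r*np.cos(a),-.0585+r*np.sin(a),z]);u=K@(R@X+t);print(r,z,np.round(u[:2]/u[2],1))
Z=[]
for i in range(6):
    s,e=read_camera("scene");w=cloud("scene",e);q=w[193:206,306:311];k=s[193:206,306:311].astype(int).sum(-1)>330;Z.append(q[k][:,2])
Z=np.concatenate(Z);print(len(Z),np.median(Z),Z.mean(),Z.std())
q=w[212:232,285:300].reshape(-1,3)
d=np.load("ins.npz")['e'];w0=cloud("scene",d);q=w0[218:222,292:304];print("shoulder ref",np.median(q[...,2]))
```

```text
0.0295 0.05 [295.  220.4]
0.0295 0.058 [295.  218.1]
0.043 0.05 [293.5 225.5]
0.043 0.058 [293.5 223.2]
0.034 0.05 [294.5 222.1]
374 0.08257000685367827 0.08244787487171149 0.0017646167412970568
shoulder ref 0.05209406028435773
```

```bash
python3 -c "
from bench import bot
print(bot.finish_job())"
```

```text
the job is handed in; nothing more can be done
None
```

The insert is seated flat and square in the pocket and released. The collar's keyways are over the cross pin, and the arm is still holding it pushed fully home (about 33 N, top measured at 82.5 mm against 82 mm expected). I handed the job in at about 18 s of the 64 s; the judge's result was not shown.

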